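# Clamp the sample block in the bench shaker

### The arm

A 7-joint arm with a two-finger parallel gripper is mounted at the origin on the work surface. World frame = base frame: x ahead of the robot, y to its left, z up, the work surface at z = 0. Lengths are in m, angles in rad, forces in N, time in s.
With the tool pointing down it reaches from about 0.425 to 0.925 m from the base axis. Payload 6.8 kg.
Tool frame: the origin (TCP) lies midway between the tips of the shut fingers; the grasp point (between the pads) lies 19 mm behind it; z points along the fingers, y is the direction in which the jaws open and shut (so a half turn about z gives the same grasp; the last joint's range is limited). The gripper opens to 85 mm and grips with 20 to 120 N. Pads are 22 mm wide; open, the fingers measure 114 mm over their backs; the gripper's body (76 mm by 85 mm) begins 54 mm behind the grasp point. The pads swing forward as they close: fully open they stand 13 mm farther back than shut.
Start: joints at [1.141, 0.477, 0.022, 1.555, -0.011, 1.109, -0.083], TCP at [0.213, -0.64, 0.231] pointing down, gripper open.
Joint ranges: [-2.96, 2.96], [-0.34, 2.1], [-1.41, 1.46], [0.24, 2.44], [-1.37, 4.51], [0.17, 1.92], [-2.96, 2.96]. Speed limits (rad/s): [2.39, 2.39, 3.14, 3.14, 3.14, 3.14, 3.14].

### API

Orientations are given as a rotation vector (axis times angle).
In Python, from bench import r, imaging gives the robot as it stands.
- The arm moves only by the tool jog_arm, never from a script. Its argument "rows" is a list of rows, each an object with "delta_rot": the turn, a rotation vector about the tool's x, y, z in degrees, a list of three; "xyz": the shift along the tool's x, y, z in cm, a list of three; "fingers": the closure, from 0 (fully open) to 1 (shut). A call has exactly 5 rows; each row is the pose to reach, as a shift and turn from the pose measured when the call began, along the tool's axes at that moment; what a row does not reach only later rows make up. A row lasts 1/12 s, in which the tool goes at most 41.7 mm and 7.16 degrees, less where a joint would pass 70% of its speed; a pose out of reach is approached as far as the arm can. A call with a gripper value outside its range is refused whole. The fingers move at their own pace and stop on an object; "grip_force" is the grip in N (left out, the last holds). Time passes only in rows, so rows that repeat a pose let the fingers close, or fill a call up. It gives the time, the measured TCP pose, the force and the opening at its end, in the units of the state.
- r.get_obs(): the state, without advancing time (a new reading comes with each control period).
- imaging.grab_frame(name): name is "scene" or "top"; returns the picture (480x640x3 uint8, blue, green, red); there is no depth.
- imaging.camera_info(name): a dict with "camera_matrix" (3x3 intrinsics, pixels), "xyz" and "attitude" of the camera in the world. Camera axes: x right, y down, z forward; pixel columns grow to the right and rows downward; lengths in m; the calibration is good to about 2 mm. A picture is of the moment at which its call begins. camera_info takes no time and is no camera call.
- r.hand_in(): hands the job in, once; it reports no verdict.
Trained networks look in the newest picture that a camera, given by its name, has taken for a name from the list of things; names that differ only in an ending like _2 or _b are one class to them, and where a whole thing is asked for, a point or a joint stands for the part that bears it (a point fixed in the world has none). Each returns a list of dicts, best first, with "conf" (0 to 1); they miss things now and then, are a little off and sometimes report something else, mostly with a low value. They report only what shows in the picture. A call takes as long as a camera call. They do not tell look-alikes from the thing itself.
- imaging.find_in(camera, query): "position" ([column, row] in pixels, amid what is visible of it).
- imaging.cut_out(camera, query): "region" (480x640 bool, what is visible of it) and "position" ([column, row] in pixels, amid what is visible of it).
- imaging.tip_of(camera, query): "position" ([column, row] in pixels: a listed point, or the origin of a listed thing).
The state is a dict: "clock": time; "joints": joint angles; "qvel": joint speeds; "tau": joint torques, N m; "tcp_pos": TCP position; "orientation": TCP orientation; "contact_force": force on the tool from outside, world axes, zero at the start; "moment": the same for the moment, N m; "grip_width": finger opening in m.
Only numpy, scipy, OpenCV 4.12 (cv2) and the standard library are available. Lean on these libraries where they do the work, as an engineer would, in place of code of your own. Each camera call takes 0.05 s, during which the arm holds its last target.

### The job

Slide the sample block by its bow handle all the way in under the shaker's bridge, square against the back stop. Then screw the spindle down by its hand knob, letting your hand sink with the knob, until its pad holds the block hand-tight (about 150 N: firm, not forced), and let go. The platform rides on soft rubber buffers, so do not lean on it or pull it up, and leave the buckets and the tube rack where they stand.

Things in the scene. Friction and masses are not known exactly. Their poses are not given: they have to be found in the camera images.
- shaker: Grey bench shaker, 260 x 230 mm, fixed. Origin on the bench under the spindle axis; x points from its front (display and dial side, towards the robot) to its back, z up. Its platform carries two 18 mm columns at y = +-90 and a bridge across them (36 mm deep in x, top 194 mm above the bench; brass collar on it, radius 15, top 200).
- platform (a joint): Aluminium platform with rails, columns, bridge and spindle, on rubber buffers: sinks (+) or rises (-) by 1 mm per 20 N of vertical push or pull, 0 at rest with the block on. The bonded rubber is weak in tension: never lift it by more than 8 N (0.4 mm) or press it by more than 25 N (1.25 mm), even briefly. The clamping force itself stays within the bridge and does not move it.
- home (a point): Point on the platform's top, 95 mm above the bench, on the spindle axis: the block's origin is here when it is fully home. The block then touches the back stop (43 mm behind this point) and lies between two side rails (inner faces 132 mm apart, from x = +10 to +46, 12 mm high), which have flared lead-ins in front from x = -20.
- block: Loose aluminium sample block with tubes, about 0.75 kg, 86 (x) x 128 (y) mm, origin under its centre, axes as the shaker's. A steel cover on the tube caps has a flat 40 mm square boss in the middle: its top is nominally 62 mm above the origin but stands up to 2.8 mm higher or lower with the tubes inside. It starts 45 to 65 mm short of home, slightly askew.
- handle (a point): Middle of the block's bow handle: a 10 mm steel bar along the block's y, 72 mm long, 96 mm in front of the block's centre (48 mm clear of its front face) and 50 mm above its underside. Free above and on both sides.
- spindle: Upright screw spindle through the bridge; origin at the centre of its 24 mm swivel pad's face, which presses on the boss. Clockwise from above drives it down 10 mm a turn (1.59 mm per rad). Free, it turns at 0.44 N m either way; every 100 N on the block adds 0.159 N m to tightening and takes as much off loosening. It stays where left. Hand-tight: about 150 N; over 260 N harms it.
- knob (a point): Centre of the spindle's round black fluted hand knob, 42 mm diameter, 20 mm high, 76 mm above the pad's face, on the spindle axis. It starts 27 to 28 mm of free stem above the brass collar; it sinks with the spindle, with 13 mm of thread left below the start. The pad starts 4.1 to 5.3 mm above the boss's nominal height.
- bucket_a_mid (a point): Bystander: grey centrifuge bucket with a clear domed cap, 66 mm across, 134 mm tall, standing to the shaker's left; point 65 mm up its axis.
- bucket_b_mid (a point): Bystander: the same kind of bucket, standing to the shaker's right; point 65 mm up its axis.
- rack_mid (a point): Bystander: white tube rack, 80 x 150 mm, 100 mm tall with its tubes, front left of the shaker; point on its axis, 50 mm up.
Mind the look-alikes: they are no part of the job. What is shaped like the block but orange is not meant.

How it is judged:
By the outcome, as a careful person would: the job done as asked, in the order asked, and still so for the second after the job is handed in, with the robot touching nothing.
It also fails if it takes over 72 s, if anything falls off the work surface, if the arm or the gripper's body presses on something with over 40 N, if the wrist force passes 120 N, or if a joint passes its speed limit or range.

## Working session

There is one attempt and no reset: what is moved stays moved. The work goes in short steps, Python scripts to look and compute and a tool call to move; the robot and the scene stay as the last step left them, time stands still between calls to the robot, and variables do not carry over. Pictures are saved under pics/ and viewed, and the job is handed in when it is done.

Besides the shell and the picture viewer there is one more tool, called after ">>>" as a command line: name --argument value ..., lists and objects as JSON in quotes. jog_arm: Moves the arm, as the interface text tells. Its arguments: {"type":"object","properties":{"rows":{"type":"array","items":{"type":"object","properties":{"delta_rot":{"type":"array","items":{"type":"number"}},"xyz":{"type":"array","items":{"type":"number"}},"fingers":{"type":"number"}}}},"grip_force":{"type":"number"}},"required":["rows"]}

```bash
mkdir -p pics; ls
python3 - <<'E'
from bench import r, imaging
import cv2,numpy as np
print(r.get_obs())
for c in ("scene","top"):
    im=imaging.grab_frame(c); cv2.imwrite(f"pics/{c}0.png",im)
    print(c,imaging.camera_info(c))
E
```

```text
pics
{'clock': 0.0, 'joints': array([ 1.14088901,  0.47778753,  0.02232324,  1.556455  , -0.01152319,
        1.10925955, -0.08312765]), 'qvel': array([-3.00205743e-04,  9.21194311e-05,  9.26924712e-04,  1.49421807e-03,
        1.46945555e-03, -9.01867211e-04, -6.45061795e-05]), 'tau': array([ 7.39846146e-04, -5.96453047e+01,  1.60787232e+00, -2.81203526e+01,
        1.23834264e-02,  9.31803079e-03,  4.00216948e-06]), 'tcp_pos': array([ 0.21330886, -0.63979602,  0.2303323 ]), 'orientation': array([-3.09929595e+00, -5.03033947e-01,  6.08061695e-04]), 'contact_force': array([0.43486314, 0.67188375, 0.11253065]), 'moment': array([ 0.01277442,  0.01984866, -0.00144206]), 'grip_width': 0.08544525260850266}
scene {'camera_matrix': array([[481.60342904,   0.        , 323.10826536],
       [  0.        , 481.60342904, 241.68011317],
       [  0.        ,   0.        ,   1.        ]]), 'xyz': array([ 1.25051279, -0.43703017,  0.86490721]), 'attitude': array([-2.08784317, -1.09810409,  0.50476498])}
top {'camera_matrix': array([[580.98183566,   0.        , 321.6271818 ],
       [  0.        , 580.98183566, 233.947979  ],
       [  0.        ,   0.        ,   1.        ]]), 'xyz': array([ 0.3679087 , -0.01771952,  1.27132843]), 'attitude': array([-2.1334603 ,  2.12999057, -0.16038576])}
```

View pics/scene0.png

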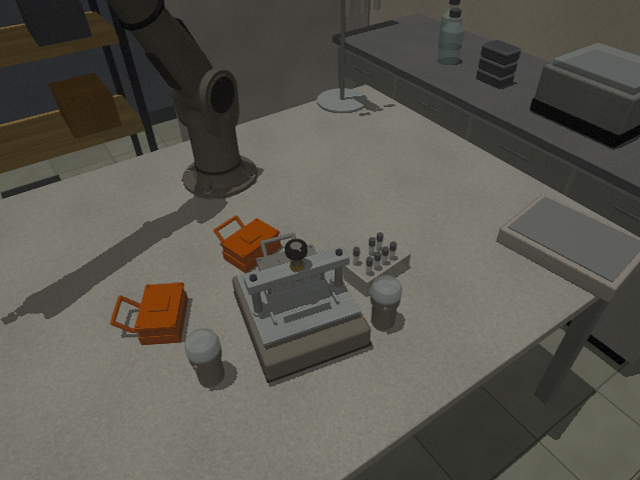

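View pics/top0.png

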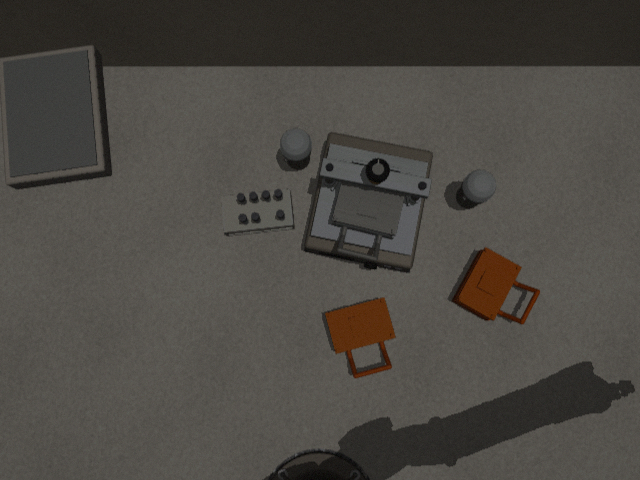

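The top view looks along world +x upward. The shaker is centred near (370,200) with the knob at (377,170), the block under the front at (367,210) and its bow handle at (358,240). Orange decoys stand in front and to the right. In the scene view the knob is at (296,249) and the handle is partly hidden behind the bridge.

```bash
cat > h.py <<'E'
from bench import r, imaging
import cv2,numpy as np
from scipy.spatial.transform import Rotation as R
from scipy.optimize import least_squares
CI={c:imaging.camera_info(c) for c in ("scene","top")}
def proj(c,p):
    i=CI[c]; M=R.from_rotvec(i["attitude"]).as_matrix()
    q=(np.atleast_2d(p)-i["xyz"])@M
    K=i["camera_matrix"]; return (q/q[:,2:])@K.T[:,:2]
def ray(c,uv):
    i=CI[c]; d=np.linalg.inv(i["camera_matrix"])@[uv[0],uv[1],1]
    return i["xyz"],R.from_rotvec(i["attitude"]).as_matrix()@d
def atz(c,uv,z):
    o,d=ray(c,uv); return o+d*(z-o[2])/d[2]
def tri(a,b):
    return least_squares(lambda p:np.r_[proj("scene",p)[0]-a,proj("top",p)[0]-b],[.7,0,.1]).x
E
python3 - <<'E'
from h import *
for c in ("scene","top"): imaging.grab_frame(c)
for q in ["shaker","home","block","handle","spindle","knob","bucket_a_mid","bucket_b_mid","rack_mid"]:
    for c in ("scene","top"):
        for k in ("tip_of",):
            l=getattr(imaging,k)(c,q)
            print(q,c,[(np.round(x["position"],1).tolist(),round(x["conf"],2)) for x in l[:4]])
print(r.get_obs()["clock"])
E
```

```text
shaker scene [([302.2, 326.4], 0.93)]
shaker top [([375.1, 180.2], 0.72), ([257.0, 211.1], 0.38)]
home scene [([296.6, 298.4], 0.94)]
home top []
block scene [([250.7, 251.5], 0.77), ([164.6, 321.8], 0.62), ([293.5, 283.3], 0.58)]
block top [([360.2, 212.1], 0.84), ([357.6, 323.1], 0.66), ([483.8, 284.9], 0.58)]
handle scene [([226.5, 220.2], 0.97), ([116.7, 314.3], 0.84), ([277.2, 237.7], 0.8)]
handle top [([351.4, 254.8], 0.95), ([373.1, 371.3], 0.65), ([527.2, 309.0], 0.62)]
spindle scene [([298.8, 279.3], 0.66)]
spindle top [([376.3, 178.6], 0.86)]
knob scene [([295.9, 248.9], 0.61), ([300.8, 331.0], 0.46)]
knob top [([375.2, 172.0], 0.8)]
bucket_a_mid scene [([383.4, 300.9], 0.78)]
bucket_a_mid top [([292.6, 150.8], 0.84)]
bucket_b_mid scene [([206.1, 359.1], 0.94), ([295.6, 251.4], 0.41), ([298.8, 278.0], 0.16)]
bucket_b_mid top [([473.8, 190.0], 0.89)]
rack_mid scene [([376.3, 258.8], 0.81)]
rack_mid top [([254.3, 210.9], 0.59), ([298.9, 150.8], 0.47)]
1.1
```

Run:
```python
from h import *
P={"handle":([277.2,237.7],[351.4,254.8]),"knob":([295.9,248.9],[375.2,172.]),"spindle":([298.8,279.3],[376.3,178.6]),"shaker":([302.2,326.4],[375.1,180.2]),"block":([293.5,283.3],[360.2,212.1]),"ba":([383.4,300.9],[292.6,150.8]),"bb":([206.1,359.1],[473.8,190]),"rack":([376.3,258.8],[254.3,210.9])}
for k,(a,b) in P.items():
    p=tri(np.array(a),np.array(b)); print(k,np.round(p,4),np.round(np.r_[proj("scene",p)[0]-a,proj("top",p)[0]-b],1))
print(atz("top",[351.4,254.8],.145),atz("top",[360.2,212.1],.095),atz("scene",[296.6,298.4],.095))
for c,(x,y,w,h) in {"scene":(200,200,190,190),"top":(280,120,180,160)}.items():
    im=cv2.imread(f"pics/{c}0.png")[y:y+h,x:x+w]
    im=cv2.resize(im,None,fx=4.2 if c=="top" else 3.1,fy=3.7 if c=="top" else 3.1,interpolation=cv2.INTER_CUBIC) if 0 else cv2.resize(im,None,fx=3.1,fy=3.1,interpolation=cv2.INTER_CUBIC)
    cv2.imwrite(f"pics/{c}0z.png",cv2.convertScaleAbs(im,alpha=1.5))
```

```text
handle [ 0.5098 -0.0659  0.1393] [ 2.  -0.2  1.6  0.8]
knob [ 0.6529 -0.104   0.233 ] [ 0.2 -0.   0.2  0.1]
spindle [ 0.6612 -0.1099  0.1582] [-1.2  0.2 -1.  -0.5]
shaker [ 0.6869 -0.12    0.0411] [ 0.4 -0.1  0.4  0.2]
block [ 0.6063 -0.0865  0.0849] [ 1.6 -0.2  1.3  0.7]
ba [0.7452 0.057  0.0633] [ 1.5 -0.3  1.3  0.8]
bb [ 0.6605 -0.3272  0.0614] [ 0. -0.  0.  0.]
rack [0.6176 0.1406 0.0435] [ 1.  -0.2  0.8  0.5]
[ 0.51057032 -0.06253191  0.145     ] [ 0.60564891 -0.08316889  0.095     ] [ 0.6540459  -0.11157857  0.095     ]
```

View pics/scene0z.png

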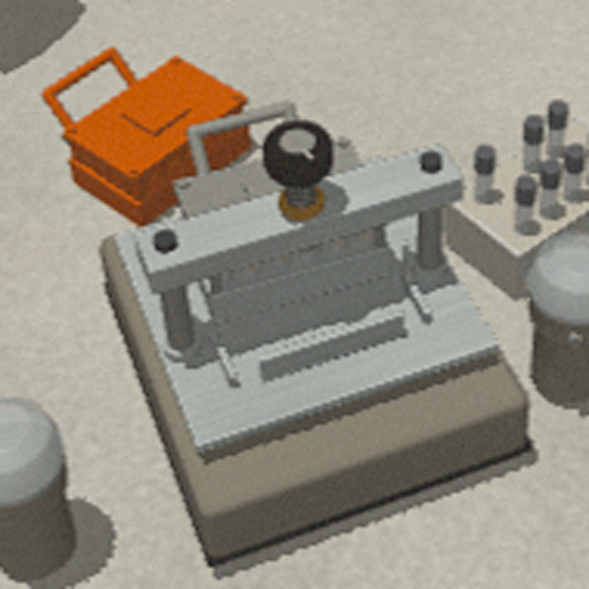

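View pics/top0z.png

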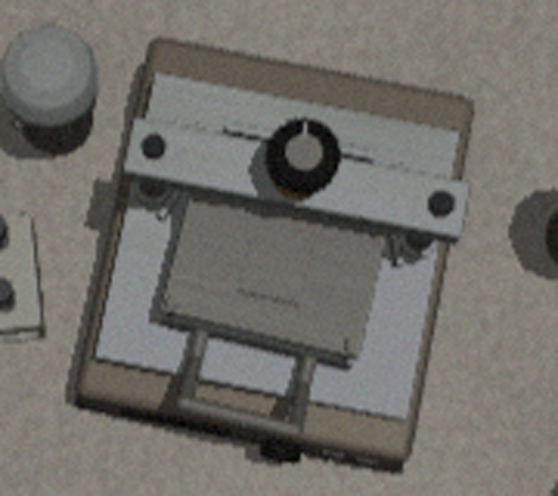

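The zooms show the bridge bolts at scene (253,277)/(339,252) and top (329,167)/(422,186). The handle bar runs from top (337,250) to (377,258) and from scene (261,242) to (295,235). The block front edge in the top view is tilted slightly from the bridge.

Run:
```python
from h import *
s=lambda x,y:np.array([x,y])/3.1+[200,200]
t=lambda x,y:np.array([x,y])/3.1+[280,120]
P={"boltL":(s(431,161),t(153,147)),"boltR":(s(165,240),t(441,204)),"bar+":(s(295,108),t(176,403)),"bar-":(s(190,130),t(301,429)),"knobtop":(s(297,142),t(304,152))}
o={}
for k,(a,b) in P.items():
    p=tri(a,b);o[k]=p; print(k,np.round(p,4),np.round(np.r_[proj("scene",p)[0]-a,proj("top",p)[0]-b],1))
for a,b in (("boltL","boltR"),("bar+","bar-")):
    d=o[a]-o[b]; print((o[a]+o[b])/2,np.linalg.norm(d),np.degrees(np.arctan2(-d[0],d[1])))
# model overlay fit
```

```text
boltL [ 0.6735 -0.0182  0.1941] [-0.7  0.1 -0.6 -0.3]
boltR [ 0.6371 -0.1949  0.1941] [-0.6  0.1 -0.5 -0.2]
bar+ [ 0.5215 -0.0328  0.1386] [-0.8  0.1 -0.6 -0.3]
bar- [ 0.5043 -0.1111  0.1446] [-0.9  0.1 -0.7 -0.3]
knobtop [ 0.6559 -0.1071  0.2447] [-0.6  0.1 -0.5 -0.3]
[ 0.65526933 -0.10656254  0.19411422] 0.18047179523884468 -11.648091382690419
[ 0.51289289 -0.07198155  0.14163128] 0.08039586954537925 -12.390494253386517
```

```bash
cat >> h.py <<'E'
AX=np.array([.6553,-.1066]); YAW=np.radians(-11.65)
def s2w(p):
    p=np.atleast_2d(p).astype(float)/1000; c,s=np.cos(YAW),np.sin(YAW)
    return np.c_[AX[0]+c*p[:,0]-s*p[:,1],AX[1]+s*p[:,0]+c*p[:,1],p[:,2]]
def w2s(p):
    p=np.atleast_2d(p); c,s=np.cos(YAW),np.sin(YAW); d=p[:,:2]-AX
    return np.c_[c*d[:,0]+s*d[:,1],-s*d[:,0]+c*d[:,1],p[:,2]]*1000
def blk(pts,x,y,a):
    pts=np.atleast_2d(pts).astype(float);a=np.radians(a);c,s=np.cos(a),np.sin(a)
    return s2w(np.c_[x+c*pts[:,0]-s*pts[:,1],y+s*pts[:,0]+c*pts[:,1],pts[:,2]+95])
def overlay(src,c,x,y,a,box,f,out,H=55):
    im=cv2.imread(src); X,Y,w,h=box
    im=cv2.resize(cv2.convertScaleAbs(im[Y:Y+h,X:X+w],alpha=1.5),None,fx=f,fy=f,interpolation=cv2.INTER_CUBIC)
    def pl(P,col,cl=True):
        u=((proj(c,P)-[X,Y]+.5)*f).astype(int); cv2.polylines(im,[u.reshape(-1,1,2)],cl,col,1)
    for z in (0,H): pl(blk([[-43,-64,z],[43,-64,z],[43,64,z],[-43,64,z]],x,y,a),(0,255,0))
    pl(blk([[-43,-31,50],[-96,-31,50],[-96,31,50],[-43,31,50]],x,y,a),(255,0,255),False)
    pl(blk([[-96,-36,50],[-96,36,50]],x,y,a),(255,0,255),False)
    pl(blk([[-20,-20,62],[20,-20,62],[20,20,62],[-20,20,62]],x,y,a),(0,255,255))
    pl(s2w([[-18,-100,194],[18,-100,194],[18,100,194],[-18,100,194]]),(0,0,255))
    for yy in (-66,66): pl(s2w([[10,yy,107],[46,yy,107]]),(255,255,0),False)
    pl(s2w([[43,-30,107],[43,30,107]]),(255,255,0),False)
    cv2.imwrite(out,im)
E
python3 - <<'E'
from h import *
overlay("pics/top0.png","top",-50,4,-.7,(290,130,160,140),5,"pics/ov_top.png")
overlay("pics/scene0.png","scene",-50,4,-.7,(220,210,150,130),5,"pics/ov_sc.png")
E
```

```text
(no output)
```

View pics/ov_top.png

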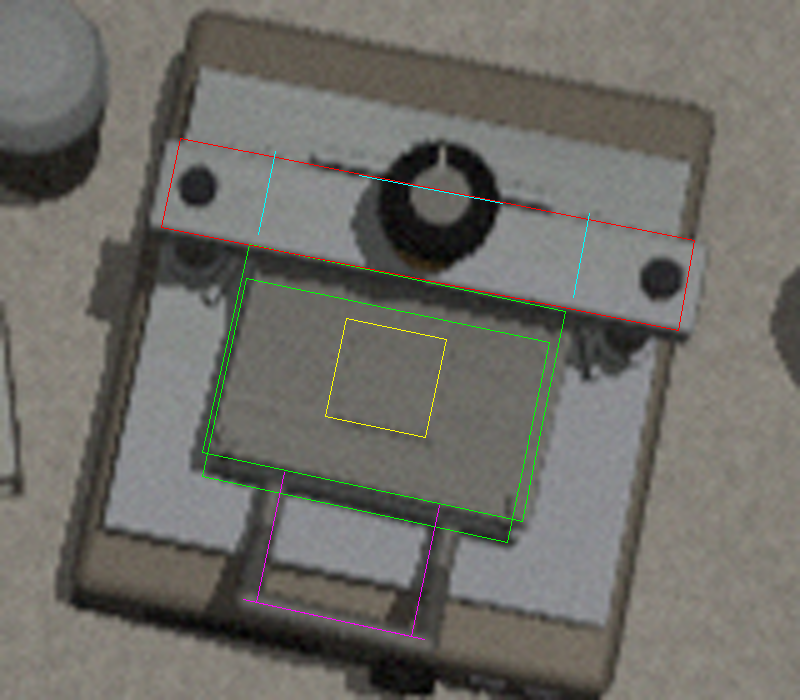

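View pics/ov_sc.png

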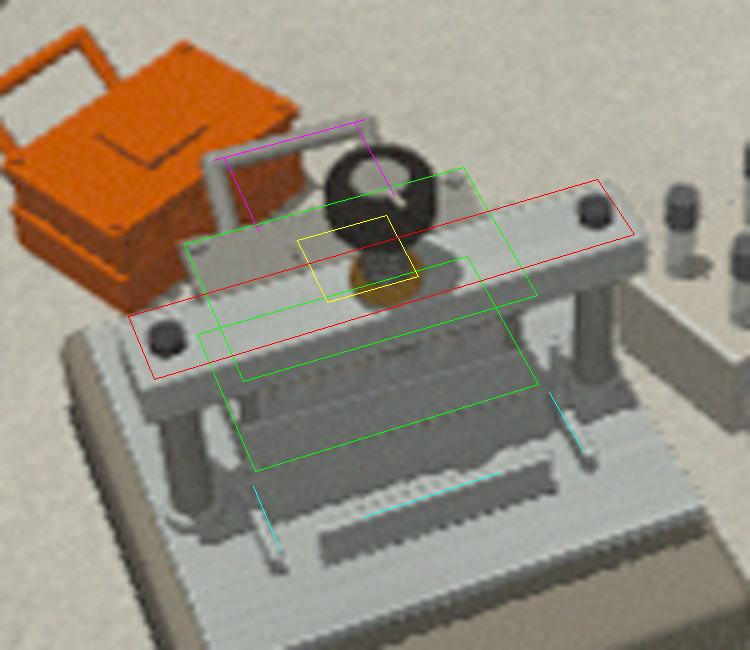

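The shaker frame fits to about 2 mm. The axis is at (0.655, -0.107) with yaw -11.7°, and the block is about 50 mm short, roughly 4 mm to the left and 1° askew. I'm adding a move helper and approaching the handle.

```bash
cat >> h.py <<'E'
def plan(pos,yaw=None):
    """yaw: world angle (deg) of tool y axis, tool down"""
    o=r.get_obs(); T=R.from_rotvec(o["orientation"])
    if yaw is None: D=np.zeros(3)
    else:
        a=np.radians(yaw); y=np.array([np.cos(a),np.sin(a),0]); z=np.array([0,0,-1.]); 
        G=R.from_matrix(np.c_[np.cross(y,z),y,z]); D=(T.inv()*G).as_rotvec(degrees=True)
    print("t",round(float(o["clock"]),2),"tcp",np.round(o["tcp_pos"],4),"shift cm",np.round(T.inv().apply(np.array(pos)-o["tcp_pos"])*100,2),"rot",np.round(D,2),
      "\n F",np.round(o["contact_force"],1),"M",np.round(o["moment"],3),"w",round(float(o["grip_width"]),4),"q",np.round(o["joints"],2))
E
python3 -c "
from h import *
plan([.5129,-.072,.25],-11.9)"
```

```text
t 1.1 tcp [ 0.2135 -0.6404  0.2313] shift cm [ 46.38 -44.45  -1.87] rot [  0.     0.   -59.66] 
 F [-0.1  0.6 -0. ] M [ 0.03   0.052 -0.006] w 0.0855 q [ 1.14  0.48  0.02  1.56 -0.01  1.11 -0.08]
```

>>> jog_arm --rows '[{"xyz":[2.9,-2.8,-0.4],"delta_rot":[0,0,-4],"fingers":0.5},{"xyz":[5.8,-5.6,-0.8],"delta_rot":[0,0,-8],"fingers":0.5},{"xyz":[8.7,-8.4,-1.2],"delta_rot":[0,0,-12],"fingers":0.5},{"xyz":[11.6,-11.2,-1.6],"delta_rot":[0,0,-16],"fingers":0.5},{"xyz":[14.5,-14,-1.9],"delta_rot":[0,0,-20],"fingers":0.5}]' --grip_force 20

```text
clock: 1.52
tcp_pos: [0.3074, -0.4601, 0.2508]
orientation: [2.964, 1.039, 0.0]
contact_force: [0.4, 0.1, 0.4]
grip_width: 0.0427
```

```bash
python3 -c "
from h import *
plan([.5129,-.072,.25],-11.9)"
```

```text
t 1.52 tcp [ 0.3074 -0.4601  0.2508] shift cm [ 40.28 -17.49   0.06] rot [ 4.000e-02  2.000e-02 -3.948e+01] 
 F [0.4 0.1 0.4] M [-0.046 -0.088  0.051] w 0.0427 q [ 0.97  0.26 -0.12  1.82  0.04  1.06 -0.06]
```

>>> jog_arm --rows '[{"xyz":[3.7,-1.6,0],"delta_rot":[0,0,-4],"fingers":0.5},{"xyz":[7.4,-3.2,0],"delta_rot":[0,0,-8],"fingers":0.5},{"xyz":[11.1,-4.8,0],"delta_rot":[0,0,-12],"fingers":0.5},{"xyz":[14.8,-6.4,0],"delta_rot":[0,0,-16],"fingers":0.5},{"xyz":[18.5,-8,0],"delta_rot":[0,0,-20],"fingers":0.5}]'

```text
clock: 1.93
tcp_pos: [0.4026, -0.2804, 0.2511]
orientation: [2.735, 1.542, 0.0]
contact_force: [1.5, -0.3, -0.1]
grip_width: 0.0428
```

```bash
python3 -c "
from h import *
plan([.5129,-.072,.25],-11.9)"
```

```text
t 1.93 tcp [ 0.4026 -0.2804  0.2511] shift cm [23.54 -1.36  0.09] rot [  0.08   0.06 -19.29] 
 F [ 1.5 -0.3 -0.1] M [ 0.03  -0.086  0.021] w 0.0428 q [ 0.75  0.17 -0.3   1.95  0.06  1.03 -0.12]
```

>>> jog_arm --rows '[{"xyz":[4,-0.2,0],"delta_rot":[0,0,-4],"fingers":0.5},{"xyz":[8,-0.4,0],"delta_rot":[0,0,-8],"fingers":0.5},{"xyz":[12,-0.7,0],"delta_rot":[0,0,-12],"fingers":0.5},{"xyz":[16,-0.9,0],"delta_rot":[0,0,-16],"fingers":0.5},{"xyz":[20,-1.1,0],"delta_rot":[0,0,-19.3],"fingers":0.5}]'

```text
clock: 2.35
tcp_pos: [0.4973, -0.1019, 0.2514]
orientation: [2.434, 1.982, 0.0]
contact_force: [0.7, -1.3, -0.2]
grip_width: 0.0427
```

```bash
python3 -c "
from h import *
plan([.5129,-.072,.18],-11.9)"
```

```text
t 2.35 tcp [ 0.4973 -0.1019  0.2514] shift cm [3.25 0.9  7.13] rot [0.12 0.09 0.19] 
 F [ 0.7 -1.3 -0.2] M [ 0.06   0.02  -0.047] w 0.0427 q [ 0.5   0.22 -0.48  1.9   0.12  1.05 -0.24]
```

>>> jog_arm --rows '[{"xyz":[1.1,0.3,1.5],"delta_rot":[0,0,0],"fingers":0.5},{"xyz":[2.2,0.6,3],"delta_rot":[0,0,0],"fingers":0.5},{"xyz":[3.25,0.9,4.5],"delta_rot":[0,0,0],"fingers":0.5},{"xyz":[3.25,0.9,6],"delta_rot":[0.1,0.1,0.2],"fingers":0.5},{"xyz":[3.25,0.9,7.1],"delta_rot":[0.1,0.1,0.2],"fingers":0.5}]'

```text
clock: 2.77
tcp_pos: [0.5128, -0.0713, 0.1792]
orientation: [-2.438, -1.98, -0.0]
contact_force: [-0.0, -0.8, -0.5]
grip_width: 0.0425
```

```bash
python3 -c "
from h import *
plan([.5129,-.072,.127],-11.9)
for c in ('scene','top'): cv2.imwrite(f'pics/{c}1.png',imaging.grab_frame(c))
overlay('pics/top1.png','top',-50,4,-.7,(290,130,160,140),5,'pics/ov_top1.png')
overlay('pics/scene1.png','scene',-50,4,-.7,(220,190,150,120),5,'pics/ov_sc1.png')
"
```

```text
t 2.77 tcp [ 0.5128 -0.0713  0.1792] shift cm [-0.07  0.03  5.22] rot [-0.02 -0.02  0.06] 
 F [-0.  -0.8 -0.5] M [-0.032  0.015  0.041] w 0.0425 q [ 0.42  0.32 -0.48  1.96  0.19  0.91 -0.36]
```

View pics/ov_top1.png

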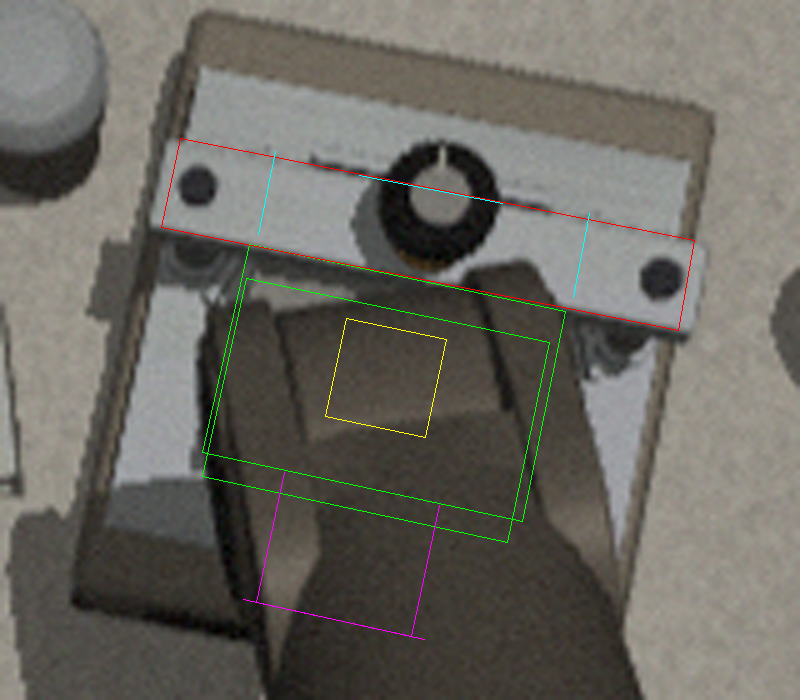

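View pics/ov_sc1.png

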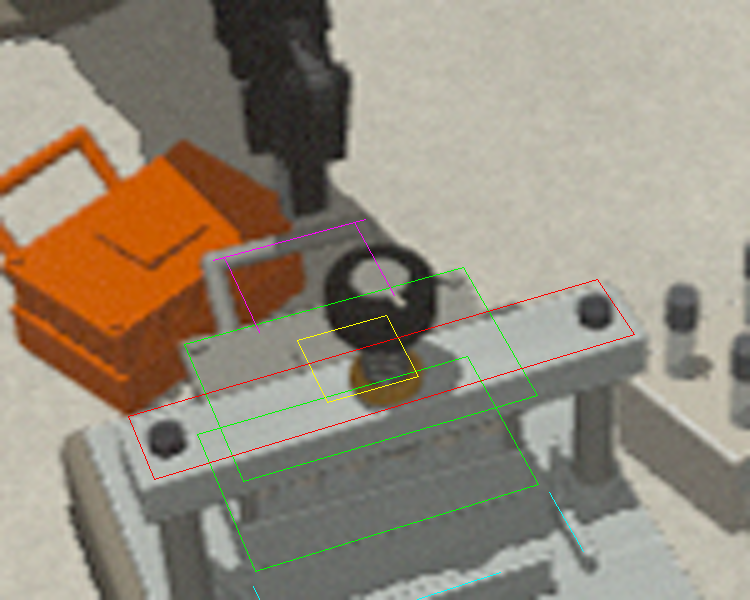

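The tool stands above the middle of the bar (scene finger tip at zoom (308,215), bar 205–375). Descending now.

>>> jog_arm --rows '[{"xyz":[0,0,1],"delta_rot":[0,0,0],"fingers":0.5},{"xyz":[0,0,2],"delta_rot":[0,0,0],"fingers":0.5},{"xyz":[0,0,3.1],"delta_rot":[0,0,0],"fingers":0.5},{"xyz":[0,0,4.2],"delta_rot":[0,0,0],"fingers":0.5},{"xyz":[0,0,5.2],"delta_rot":[0,0,0],"fingers":0.5}]'

```text
clock: 3.28
tcp_pos: [0.5111, -0.0725, 0.1254]
orientation: [-2.439, -1.977, 0.004]
contact_force: [0.6, -0.3, 0.6]
grip_width: 0.0428
```

```bash
python3 -c "
from h import *
plan([.5129,-.072,.127],-11.9)
for c in ('scene',): cv2.imwrite(f'pics/{c}2.png',imaging.grab_frame(c))
overlay('pics/scene2.png','scene',-50,4,-.7,(220,190,150,120),5,'pics/ov_sc2.png')
"
```

```text
t 3.28 tcp [ 0.5111 -0.0725  0.1254] shift cm [ 0.09  0.17 -0.16] rot [-0.2   0.02 -0.04] 
 F [ 0.6 -0.3  0.6] M [-0.013 -0.044 -0.031] w 0.0428 q [ 0.4   0.39 -0.46  2.    0.24  0.8  -0.41]
```

View pics/ov_sc2.png

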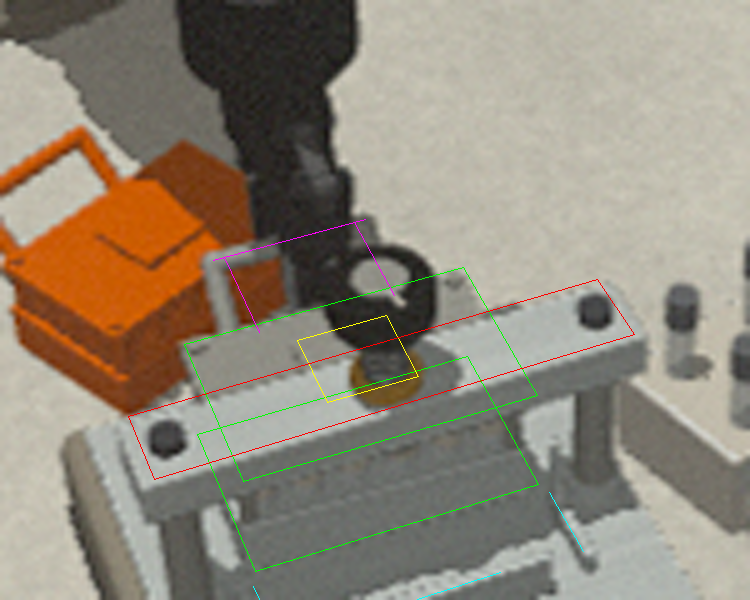

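The fingers straddle the bar near its middle. I'm closing softly.

>>> jog_arm --rows '[{"xyz":[0,0.1,0],"delta_rot":[-0.2,0,0],"fingers":0.65},{"xyz":[0,0.17,0],"delta_rot":[-0.2,0,0],"fingers":0.75},{"xyz":[0,0.17,0],"delta_rot":[-0.2,0,0],"fingers":0.85},{"xyz":[0,0.17,0],"delta_rot":[-0.2,0,0],"fingers":0.95},{"xyz":[0,0.17,0],"delta_rot":[-0.2,0,0],"fingers":1}]' --grip_force 20

```text
clock: 3.75
tcp_pos: [0.5122, -0.0731, 0.1241]
orientation: [-2.44, -1.977, 0.002]
contact_force: [2.9, -1.1, -1.6]
grip_width: 0.0092
```

```bash
python3 -c "
from h import *
plan(s2w([[-96,0,127]])[0],-11.65)
o=r.get_obs()['tcp_pos'];print(w2s(o))
for c in ('scene','top'): cv2.imwrite(f'pics/{c}3.png',imaging.grab_frame(c))
overlay('pics/scene3.png','scene',-50,4,-.7,(220,190,150,120),5,'pics/ov_sc3.png')
"
```

```text
t 3.75 tcp [ 0.5122 -0.0731  0.1241] shift cm [-0.36  5.09 -0.3 ] rot [-0.08  0.03 -0.32] 
 F [ 2.9 -1.1 -1.6] M [-0.291 -0.374 -0.151] w 0.0092 q [ 0.4   0.4  -0.46  2.    0.24  0.8  -0.41]
[[-146.89471778    3.89173369  124.11213063]]
```

View pics/ov_sc3.png

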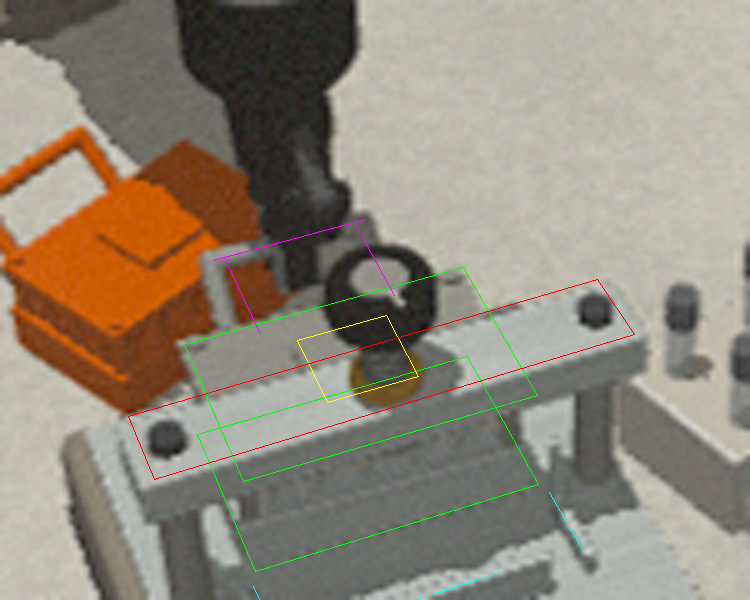

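>>> jog_arm --rows '[{"xyz":[-0.1,0.4,0],"delta_rot":[0,0,0],"fingers":1},{"xyz":[-0.2,0.9,0],"delta_rot":[0,0,0],"fingers":1},{"xyz":[-0.3,1.4,0],"delta_rot":[0,0,-0.2],"fingers":1},{"xyz":[-0.36,1.9,0],"delta_rot":[0,0,-0.3],"fingers":1},{"xyz":[-0.36,2.4,0],"delta_rot":[0,0,-0.3],"fingers":1}]'

```text
clock: 4.27
tcp_pos: [0.5327, -0.0811, 0.1237]
orientation: [-2.432, -1.983, 0.008]
contact_force: [-7.4, 1.6, 5.5]
grip_width: 0.009
```

```bash
python3 -c "
from h import *
plan(s2w([[-96,0,124]])[0],-11.65)
o=r.get_obs()['tcp_pos'];print(w2s(o))
"
```

```text
t 4.27 tcp [ 0.5327 -0.0811  0.1237] shift cm [-0.02  2.92 -0.05] rot [-0.38  0.08  0.03] 
 F [-7.4  1.6  5.5] M [ 0.355  1.462 -0.027] w 0.009 q [ 0.4   0.43 -0.45  1.95  0.25  0.82 -0.39]
[[-125.1939145     0.21065047  123.68864032]]
```

>>> jog_arm --rows '[{"xyz":[0,0.5,-0.04],"delta_rot":[-0.2,0,0],"fingers":1},{"xyz":[0,1.0,-0.04],"delta_rot":[-0.4,0,0],"fingers":1},{"xyz":[0,1.5,-0.04],"delta_rot":[-0.4,0,0],"fingers":1},{"xyz":[0,1.9,-0.04],"delta_rot":[-0.4,0,0],"fingers":1},{"xyz":[0,2.2,-0.04],"delta_rot":[-0.4,0,0],"fingers":1}]'

```text
clock: 4.68
tcp_pos: [0.5523, -0.085, 0.1236]
orientation: [-2.432, -1.984, 0.007]
contact_force: [-8.9, 2.2, 5.2]
grip_width: 0.0092
```

```bash
python3 -c "
from h import *
plan(s2w([[-96,0,124]])[0],-11.65)
o=r.get_obs()['tcp_pos'];print(w2s(o))
for c in ('scene','top'): cv2.imwrite(f'pics/{c}4.png',imaging.grab_frame(c))
overlay('pics/scene4.png','scene',-6,0,0,(220,190,150,130),5,'pics/ov_sc4.png')
"
```

```text
t 4.68 tcp [ 0.5523 -0.085   0.1236] shift cm [-0.04  0.93 -0.04] rot [-0.28  0.12  0.07] 
 F [-8.9  2.2  5.2] M [0.353 1.571 0.002] w 0.0092 q [ 0.39  0.46 -0.44  1.91  0.26  0.84 -0.39]
[[-105.29446813    0.39391646  123.64157697]]
```

View pics/ov_sc4.png

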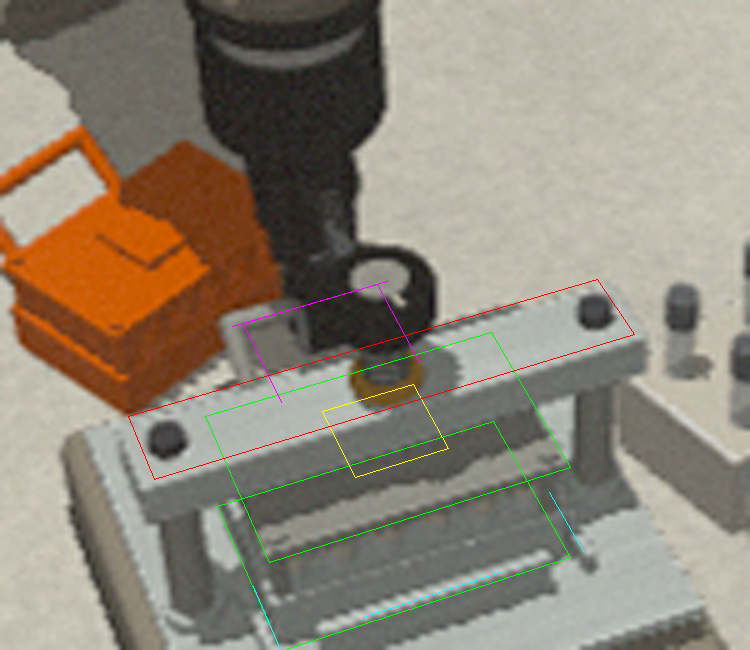

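The block is entering the rails with about 9 mm to go. I'm continuing gently.

>>> jog_arm --rows '[{"xyz":[-0.03,0.2,-0.04],"delta_rot":[-0.3,0,0],"fingers":1},{"xyz":[-0.04,0.4,-0.04],"delta_rot":[-0.3,0,0],"fingers":1},{"xyz":[-0.04,0.6,-0.04],"delta_rot":[-0.3,0,0],"fingers":1},{"xyz":[-0.04,0.75,-0.04],"delta_rot":[-0.3,0,0],"fingers":1},{"xyz":[-0.04,0.85,-0.04],"delta_rot":[-0.3,0,0],"fingers":1}]'

```text
clock: 5.2
tcp_pos: [0.559, -0.0865, 0.1237]
orientation: [-2.433, -1.986, 0.006]
contact_force: [-6.9, 2.2, 4.0]
grip_width: 0.0091
```

```bash
python3 -c "
from h import *
plan(s2w([[-96,0,124]])[0],-11.65)
o=r.get_obs()['tcp_pos'];print(w2s(o))
"
```

```text
t 5.2 tcp [ 0.559  -0.0865  0.1237] shift cm [-0.03  0.24 -0.03] rot [-0.19  0.15  0.11] 
 F [-6.9  2.2  4. ] M [ 0.322  1.376 -0.038] w 0.0091 q [ 0.39  0.46 -0.44  1.89  0.26  0.85 -0.39]
[[-98.39246445   0.24522892 123.74242996]]
```

>>> jog_arm --rows '[{"xyz":[-0.03,0.15,-0.03],"delta_rot":[-0.2,0,0],"fingers":1},{"xyz":[-0.03,0.25,-0.03],"delta_rot":[-0.2,0,0],"fingers":1},{"xyz":[-0.03,0.35,-0.03],"delta_rot":[-0.2,0,0],"fingers":1},{"xyz":[-0.03,0.4,-0.03],"delta_rot":[-0.2,0,0],"fingers":1},{"xyz":[-0.03,0.4,-0.03],"delta_rot":[-0.2,0,0],"fingers":1}]'

```text
clock: 5.62
tcp_pos: [0.5611, -0.0871, 0.1237]
orientation: [-2.432, -1.987, 0.008]
contact_force: [-6.9, 1.6, 4.1]
grip_width: 0.0095
```

```bash
python3 -c "
from h import *
plan(s2w([[-96,0,124]])[0],-11.65)
o=r.get_obs()['tcp_pos'];print(w2s(o))
"
```

```text
t 5.62 tcp [ 0.5611 -0.0871  0.1237] shift cm [-0.01  0.03 -0.03] rot [-0.23  0.18  0.14] 
 F [-6.9  1.6  4.1] M [ 0.292  1.325 -0.007] w 0.0095 q [ 0.39  0.47 -0.44  1.88  0.26  0.85 -0.39]
[[-9.62549183e+01  1.14891210e-01  1.23735963e+02]]
```

>>> jog_arm --rows '[{"xyz":[0,0.1,-0.03],"delta_rot":[-0.2,0,0],"fingers":1},{"xyz":[0,0.2,-0.03],"delta_rot":[-0.2,0,0],"fingers":1},{"xyz":[0,0.3,-0.03],"delta_rot":[-0.2,0,0],"fingers":1},{"xyz":[0,0.4,-0.03],"delta_rot":[-0.2,0,0],"fingers":1},{"xyz":[0,0.4,-0.03],"delta_rot":[-0.2,0,0],"fingers":1}]'

```text
clock: 6.03
tcp_pos: [0.5619, -0.0872, 0.1235]
orientation: [-2.43, -1.986, 0.013]
contact_force: [-12.3, 3.1, 7.0]
grip_width: 0.0091
```

```bash
python3 -c "
from h import *
plan(s2w([[-96,0,124]])[0],-11.65)
o=r.get_obs()['tcp_pos'];print(w2s(o))
for c in ('scene','top'): cv2.imwrite(f'pics/{c}5.png',imaging.grab_frame(c))
overlay('pics/scene5.png','scene',0,0,0,(220,190,150,130),5,'pics/ov_sc5.png')
"
```

```text
t 6.03 tcp [ 0.5619 -0.0872  0.1235] shift cm [-0.01 -0.06 -0.05] rot [-0.43  0.25  0.17] 
 F [-12.3   3.1   7. ] M [ 0.457  2.377 -0.059] w 0.0091 q [ 0.38  0.47 -0.44  1.88  0.26  0.85 -0.39]
[[-9.54251592e+01  1.12320099e-01  1.23519258e+02]]
```

View pics/ov_sc5.png

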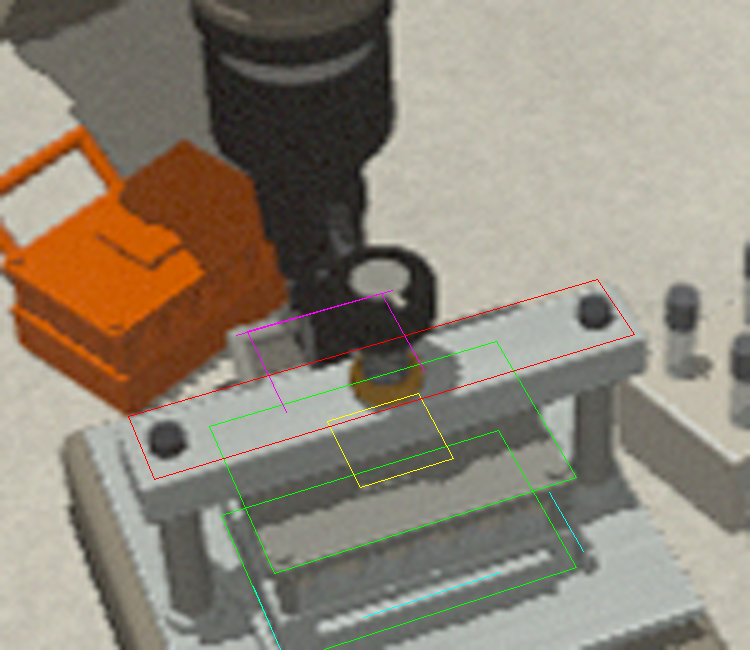

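>>> jog_arm --rows '[{"xyz":[0,0.15,-0.06],"delta_rot":[-0.4,0.2,0.1],"fingers":1},{"xyz":[0,0.3,-0.06],"delta_rot":[-0.4,0.2,0.1],"fingers":1},{"xyz":[0,0.4,-0.06],"delta_rot":[-0.4,0.2,0.1],"fingers":1},{"xyz":[0,0.5,-0.06],"delta_rot":[-0.4,0.2,0.1],"fingers":1},{"xyz":[0,0.5,-0.06],"delta_rot":[-0.4,0.2,0.1],"fingers":1}]'

```text
clock: 6.55
tcp_pos: [0.5619, -0.0873, 0.1233]
orientation: [-2.428, -1.983, 0.014]
contact_force: [-17.0, 4.0, 13.0]
grip_width: 0.0093
```

```bash
python3 -c "
from h import *
plan(s2w([[-96,0,124]])[0],-11.65)
o=r.get_obs()['tcp_pos'];print(w2s(o))
"
```

```text
t 6.55 tcp [ 0.5619 -0.0873  0.1233] shift cm [ 0.   -0.06 -0.07] rot [-0.62  0.16  0.11] 
 F [-17.   4.  13.] M [ 0.573  3.483 -0.023] w 0.0093 q [ 0.39  0.47 -0.44  1.88  0.26  0.86 -0.39]
[[-9.54011019e+01 -7.59773513e-03  1.23298611e+02]]
```

It's hard against the stop: no motion while the force rose to 17 N. Easing off and opening.

>>> jog_arm --rows '[{"xyz":[0,0,-0.02],"delta_rot":[0,0,0],"fingers":1},{"xyz":[0,0,-0.02],"delta_rot":[0,0,0],"fingers":0.9},{"xyz":[0,0,-0.02],"delta_rot":[0,0,0],"fingers":0.75},{"xyz":[0,0,-0.02],"delta_rot":[0,0,0],"fingers":0.6},{"xyz":[0,0,-0.02],"delta_rot":[0,0,0],"fingers":0.5}]'

```text
clock: 6.97
tcp_pos: [0.5626, -0.0875, 0.1236]
orientation: [-2.429, -1.983, 0.013]
contact_force: [0.1, -0.4, 0.4]
grip_width: 0.0425
```

```bash
python3 -c "
from h import *
plan(s2w([[-96,0,124]])[0],-11.65)
o=r.get_obs()['tcp_pos'];print(w2s(o))
for c in ('scene','top'): cv2.imwrite(f'pics/{c}6.png',imaging.grab_frame(c))
overlay('pics/scene6.png','scene',0,0,0,(220,190,150,130),5,'pics/ov_sc6.png')
"
```

```text
t 6.97 tcp [ 0.5626 -0.0875  0.1236] shift cm [-0.   -0.14 -0.04] rot [-0.56  0.14  0.1 ] 
 F [ 0.1 -0.4  0.4] M [ 0.048 -0.066  0.005] w 0.0425 q [ 0.39  0.47 -0.44  1.88  0.26  0.86 -0.38]
[[-9.46535061e+01  3.04002534e-02  1.23560432e+02]]
```

View pics/ov_sc6.png

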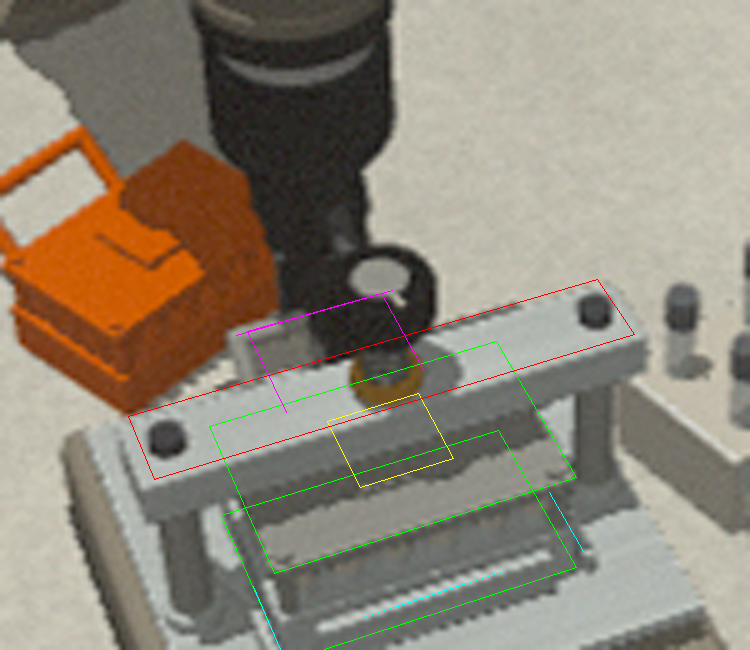

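The block back edge is parallel to the stop and matches the home overlay, with the bar released (force ≈ 0). Raising clear of the handle and the bridge.

>>> jog_arm --rows '[{"xyz":[0,-0.14,-2],"delta_rot":[0,0,0],"fingers":0.5},{"xyz":[0,-0.14,-5],"delta_rot":[0,0,0],"fingers":0.5},{"xyz":[0,-0.14,-9],"delta_rot":[0,0,-6],"fingers":0.3},{"xyz":[0,-0.14,-13],"delta_rot":[0,0,-13],"fingers":0.2},{"xyz":[0,-0.14,-16.5],"delta_rot":[0,0,-20],"fingers":0.2}]'

```text
clock: 7.48
tcp_pos: [0.563, -0.0869, 0.2911]
orientation: [-2.04, -2.381, 0.01]
contact_force: [1.1, 0.2, -0.4]
grip_width: 0.0682
```

```bash
python3 -c "
from h import *
plan([AX[0],AX[1],.29],-150)
for c in ('scene','top'): cv2.imwrite(f'pics/{c}7.png',imaging.grab_frame(c))
"
```

```text
t 7.48 tcp [ 0.563  -0.0869  0.2911] shift cm [-3.36  8.82  0.03] rot [ -0.2    0.7  158.81] 
 F [ 1.1  0.2 -0.4] M [ 0.022 -0.091  0.02 ] w 0.0682 q [ 0.49  0.31 -0.55  1.7   0.17  1.19  0.04]
```

>>> jog_arm --rows '[{"xyz":[-0.7,1.8,0],"delta_rot":[0,0,-7],"fingers":0.2},{"xyz":[-1.4,3.6,0],"delta_rot":[0,0,-14],"fingers":0.2},{"xyz":[-2,5.4,0],"delta_rot":[0,0,-21],"fingers":0.2},{"xyz":[-2.7,7.2,0],"delta_rot":[0,0,-28],"fingers":0.2},{"xyz":[-3.4,8.9,0],"delta_rot":[0,0,-35],"fingers":0.2}]'

```text
clock: 8.0
tcp_pos: [0.6603, -0.1073, 0.2944]
orientation: [1.229, 2.89, -0.002]
contact_force: [-0.0, -0.8, 0.1]
grip_width: 0.0685
```

```bash
python3 -c "
from h import *
plan([.656,-.1069,.29],40)
"
```

```text
t 8.0 tcp [ 0.6603 -0.1073  0.2944] shift cm [ 0.33 -0.29  0.44] rot [-0.04  0.09  3.94] 
 F [-0.  -0.8  0.1] M [-0.02   0.02   0.064] w 0.0685 q [ 0.5   0.49 -0.63  1.46  0.3   1.28  0.61]
```

>>> jog_arm --rows '[{"xyz":[0.1,-0.1,0.1],"delta_rot":[0,0,-7],"fingers":0.2},{"xyz":[0.2,-0.2,0.2],"delta_rot":[0,0,-14],"fingers":0.2},{"xyz":[0.33,-0.29,0.3],"delta_rot":[0,0,-21],"fingers":0.2},{"xyz":[0.33,-0.29,0.4],"delta_rot":[0,0,-28],"fingers":0.2},{"xyz":[0.33,-0.29,0.4],"delta_rot":[0,0,-35],"fingers":0.2}]'

```text
clock: 8.42
tcp_pos: [0.6557, -0.107, 0.2891]
orientation: [-0.295, -3.127, 0.002]
contact_force: [0.2, 0.4, 0.3]
grip_width: 0.0682
```

>>> jog_arm --rows '[{"xyz":[0,0,0],"delta_rot":[0,0,-7],"fingers":0.2},{"xyz":[0,0,0],"delta_rot":[0,0,-14],"fingers":0.2},{"xyz":[0,0,0],"delta_rot":[0,0,-21],"fingers":0.2},{"xyz":[0,0,0],"delta_rot":[0,0,-28],"fingers":0.2},{"xyz":[0,0,0],"delta_rot":[0,0,-35],"fingers":0.2}]'

```text
clock: 8.83
tcp_pos: [0.6556, -0.1071, 0.2881]
orientation: [0.667, -3.068, 0.001]
contact_force: [0.1, -0.4, -0.6]
grip_width: 0.0685
```

```bash
python3 -c "
from h import *
plan([.656,-.1069,.29],160)
"
```

```text
t 8.83 tcp [ 0.6556 -0.1071  0.2881] shift cm [-0.04 -0.   -0.19] rot [ 1.000e-02 -1.000e-01 -4.549e+01] 
 F [ 0.1 -0.4 -0.6] M [ 0.03  -0.009 -0.01 ] w 0.0685 q [ 0.65  0.56 -0.89  1.47  0.44  1.32  1.73]
```

>>> jog_arm --rows '[{"xyz":[0,0,-0.1],"delta_rot":[0,0,-7],"fingers":0.2},{"xyz":[0,0,-0.1],"delta_rot":[0,0,-14],"fingers":0.2},{"xyz":[0,0,-0.1],"delta_rot":[0,0,-21],"fingers":0.2},{"xyz":[0,0,-0.1],"delta_rot":[0,0,-28],"fingers":0.2},{"xyz":[0,0,-0.1],"delta_rot":[0,0,-35],"fingers":0.2}]'

```text
clock: 9.25
tcp_pos: [0.6555, -0.1072, 0.2881]
orientation: [1.565, -2.722, -0.0]
contact_force: [1.0, -0.1, -0.4]
grip_width: 0.0681
```

>>> jog_arm --rows '[{"xyz":[0,0,0],"delta_rot":[0,0,-7],"fingers":0.2},{"xyz":[0,0,0],"delta_rot":[0,0,-14],"fingers":0.2},{"xyz":[0,0,0],"delta_rot":[0,0,-18],"fingers":0.2},{"xyz":[0,0,0],"delta_rot":[0,0,-22],"fingers":0.2},{"xyz":[0,0,0],"delta_rot":[0,0,-22],"fingers":0.2}]'

```text
clock: 9.67
tcp_pos: [0.6554, -0.1074, 0.287]
orientation: [2.057, -2.372, -0.003]
contact_force: [0.4, -0.1, -0.6]
grip_width: 0.0685
```

```bash
python3 -c "
from h import *
plan([.656,-.1069,.222],172)
for c in ('scene','top'): cv2.imwrite(f'pics/{c}8.png',imaging.grab_frame(c))
overlay('pics/scene8.png','scene',0,0,0,(220,190,150,130),5,'pics/ov_sc8.png')
overlay('pics/top8.png','top',0,0,0,(290,130,160,140),5,'pics/ov_top8.png')
"
```

```text
t 9.67 tcp [ 0.6554 -0.1074  0.287 ] shift cm [-0.06 -0.07  6.5 ] rot [ 0.17 -0.04 -0.13] 
 F [ 0.4 -0.1 -0.6] M [ 0.034 -0.012 -0.014] w 0.0685 q [ 0.76  0.65 -1.1   1.46  0.58  1.39  2.63]
```

View pics/ov_sc8.png

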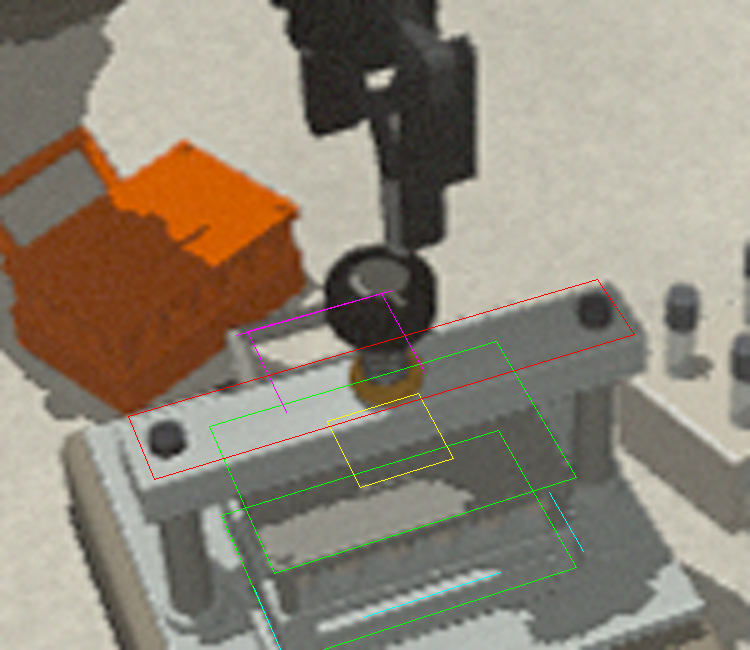

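View pics/ov_top8.png

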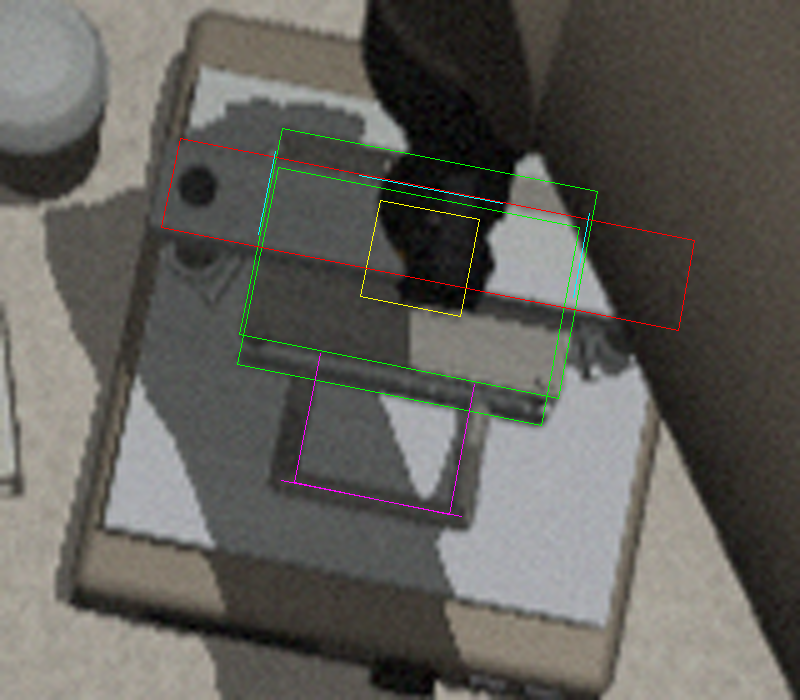

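The block matches the home overlay in both views. In the scene view the knob is at zoom (380,300), under the gripper. Descending over the knob.

>>> jog_arm --rows '[{"xyz":[-0.06,-0.07,1.5],"delta_rot":[0,0,0],"fingers":0.2},{"xyz":[-0.06,-0.07,3],"delta_rot":[0,0,0],"fingers":0.2},{"xyz":[-0.06,-0.07,4.5],"delta_rot":[0.1,0,0],"fingers":0.2},{"xyz":[-0.06,-0.07,6],"delta_rot":[0.1,0,0],"fingers":0.2},{"xyz":[-0.06,-0.07,6.7],"delta_rot":[0.1,0,0],"fingers":0.2}]'

```text
clock: 10.18
tcp_pos: [0.6546, -0.1072, 0.2167]
orientation: [2.05, -2.375, -0.004]
contact_force: [-1.0, -0.4, -1.3]
grip_width: 0.0682
```

```bash
python3 -c "
from h import *
plan([.656,-.1069,.219],172)
for c in ('scene',): cv2.imwrite(f'pics/{c}9.png',imaging.grab_frame(c))
overlay('pics/scene9.png','scene',0,0,0,(220,190,150,130),5,'pics/ov_sc9.png')
"
```

```text
t 10.18 tcp [ 0.6546 -0.1072  0.2167] shift cm [-0.05 -0.14 -0.23] rot [ 0.28 -0.09 -0.4 ] 
 F [-1.  -0.4 -1.3] M [-0.     0.024 -0.014] w 0.0682 q [ 0.75  0.7  -1.07  1.54  0.63  1.28  2.59]
```

View pics/ov_sc9.png

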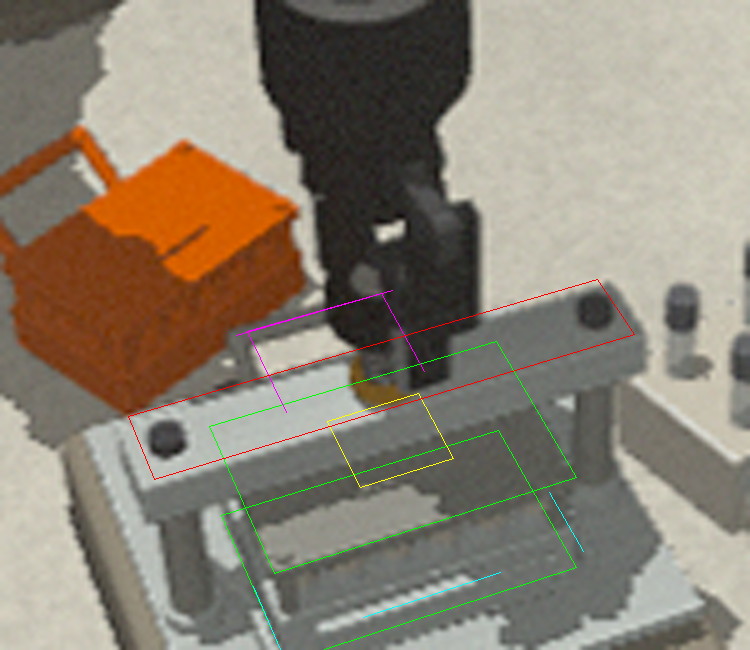

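>>> jog_arm --rows '[{"xyz":[-0.05,-0.1,-0.2],"delta_rot":[0.2,0,0],"fingers":0.35},{"xyz":[-0.05,-0.14,-0.22],"delta_rot":[0.3,0,0],"fingers":0.45},{"xyz":[-0.05,-0.14,-0.22],"delta_rot":[0.3,0,0],"fingers":0.55},{"xyz":[-0.05,-0.14,-0.22],"delta_rot":[0.3,0,0],"fingers":0.65},{"xyz":[-0.05,-0.14,-0.22],"delta_rot":[0.3,0,0],"fingers":1}]' --grip_force 60

```text
clock: 10.65
tcp_pos: [0.6562, -0.1068, 0.2193]
orientation: [2.053, -2.378, 0.002]
contact_force: [0.1, 1.3, 0.8]
grip_width: 0.0403
```

```bash
python3 -c "
from h import *
plan([.656,-.1069,.219],172)
"
```

```text
t 10.65 tcp [ 0.6562 -0.1068  0.2193] shift cm [0.01 0.02 0.03] rot [-0.05 -0.08 -0.39] 
 F [0.1 1.3 0.8] M [ 0.045  0.064 -0.006] w 0.0403 q [ 0.75  0.7  -1.07  1.54  0.63  1.28  2.59]
```

Gripped with negligible forces. I'm starting to turn clockwise, sinking with the knob (0.0028 cm/deg).

>>> jog_arm --rows '[{"xyz":[0,0,0.01],"delta_rot":[0,0,4],"fingers":1},{"xyz":[0,0,0.022],"delta_rot":[0,0,8],"fingers":1},{"xyz":[0,0,0.033],"delta_rot":[0,0,12],"fingers":1},{"xyz":[0,0,0.044],"delta_rot":[0,0,16],"fingers":1},{"xyz":[0,0,0.055],"delta_rot":[0,0,20],"fingers":1}]'

```text
clock: 11.07
tcp_pos: [0.6566, -0.1069, 0.2189]
orientation: [-1.605, 2.7, -0.004]
contact_force: [3.2, -0.9, -2.7]
grip_width: 0.0403
```

```bash
cat >> h.py <<'E'
def st():
    o=r.get_obs(); y=R.from_rotvec(o["orientation"]).as_matrix()[:,1]
    print("t",round(float(o["clock"]),2),"tcp",np.round(o["tcp_pos"]*1000,2),"yaw",round(float(np.degrees(np.arctan2(y[1],y[0]))),2),"F",np.round(o["contact_force"],1),"M",np.round(o["moment"],3),"w",round(float(o["grip_width"]),4),"q7",round(float(o["joints"][6]),2),"q3",round(float(o["joints"][2]),2))
E
python3 -c "
from h import *
st()"
```

```text
t 11.07 tcp [ 656.65 -106.93  218.89] yaw 151.46 F [ 3.2 -0.9 -2.7] M [-0.037 -0.274  0.465] w 0.0403 q7 2.27 q3 -0.99
```

>>> jog_arm --rows '[{"xyz":[-0.01,0.02,0.03],"delta_rot":[0,0,6],"fingers":1},{"xyz":[-0.01,0.03,0.048],"delta_rot":[0,0,12],"fingers":1},{"xyz":[-0.01,0.03,0.066],"delta_rot":[0,0,18],"fingers":1},{"xyz":[-0.01,0.03,0.083],"delta_rot":[0,0,24],"fingers":1},{"xyz":[-0.01,0.03,0.1],"delta_rot":[0,0,30],"fingers":1}]'

```text
clock: 11.48
tcp_pos: [0.6572, -0.1074, 0.2181]
orientation: [-0.843, 3.023, -0.005]
contact_force: [3.6, -2.3, -3.9]
grip_width: 0.0401
```

```bash
python3 -c "
from h import *
st()"
```

```text
t 11.48 tcp [ 657.2  -107.42  218.11] yaw 121.17 F [ 3.6 -2.3 -3.9] M [-0.156 -0.463  0.469] w 0.0401 q7 1.8 q3 -0.88
```

>>> jog_arm --rows '[{"xyz":[0,0,0.045],"delta_rot":[0,0,6],"fingers":1},{"xyz":[0,0,0.068],"delta_rot":[0,0,12],"fingers":1},{"xyz":[0,0,0.09],"delta_rot":[0,0,18],"fingers":1},{"xyz":[0,0,0.107],"delta_rot":[0,0,24],"fingers":1},{"xyz":[0,0,0.124],"delta_rot":[0,0,30],"fingers":1}]'

```text
clock: 11.9
tcp_pos: [0.6575, -0.1082, 0.2171]
orientation: [-0.025, 3.137, -0.006]
contact_force: [0.3, -2.7, -1.4]
grip_width: 0.0403
```

```bash
python3 -c "
from h import *
st()"
```

```text
t 11.9 tcp [ 657.5  -108.2   217.12] yaw 90.9 F [ 0.3 -2.7 -1.4] M [-0.327 -0.122  0.454] w 0.0403 q7 1.32 q3 -0.76
```

>>> jog_arm --rows '[{"xyz":[0,0,0.03],"delta_rot":[0,0,6.5],"fingers":1},{"xyz":[0,0,0.05],"delta_rot":[0,0,13],"fingers":1},{"xyz":[0,0,0.068],"delta_rot":[0,0,19.5],"fingers":1},{"xyz":[0,0,0.086],"delta_rot":[0,0,26],"fingers":1},{"xyz":[0,0,0.104],"delta_rot":[0,0,32],"fingers":1}]'

```text
clock: 12.32
tcp_pos: [0.6573, -0.109, 0.2162]
orientation: [0.848, 3.019, -0.006]
contact_force: [-1.0, -2.1, -1.4]
grip_width: 0.0405
```

```bash
python3 -c "
from h import *
st()"
```

```text
t 12.32 tcp [ 657.34 -108.97  216.24] yaw 58.61 F [-1.  -2.1 -1.4] M [-0.304  0.137  0.438] w 0.0405 q7 0.81 q3 -0.64
```

>>> jog_arm --rows '[{"xyz":[0,0,0.03],"delta_rot":[0,0,6.5],"fingers":1},{"xyz":[0,0,0.05],"delta_rot":[0,0,13],"fingers":1},{"xyz":[0,0,0.068],"delta_rot":[0,0,19.5],"fingers":1},{"xyz":[0,0,0.086],"delta_rot":[0,0,26],"fingers":1},{"xyz":[0,0,0.104],"delta_rot":[0,0,32],"fingers":1}]'

```text
clock: 12.73
tcp_pos: [0.6568, -0.1096, 0.2153]
orientation: [1.654, 2.664, -0.005]
contact_force: [-2.7, -1.9, 0.1]
grip_width: 0.0407
```

```bash
python3 -c "
from h import *
st()"
```

```text
t 12.73 tcp [ 656.76 -109.58  215.28] yaw 26.33 F [-2.7 -1.9  0.1] M [-0.379  0.534  0.418] w 0.0407 q7 0.3 q3 -0.52
```

Free torque is 0.42–0.47 N m and the hand sinks in step (146° gave 4.0 mm). Contact is possible from here, so I'm taking smaller steps.

>>> jog_arm --rows '[{"xyz":[0,0,0.012],"delta_rot":[0,0,4],"fingers":1},{"xyz":[0,0,0.024],"delta_rot":[0,0,8],"fingers":1},{"xyz":[0,0,0.036],"delta_rot":[0,0,12],"fingers":1},{"xyz":[0,0,0.046],"delta_rot":[0,0,16],"fingers":1},{"xyz":[0,0,0.052],"delta_rot":[0,0,18],"fingers":1}]'

```text
clock: 13.15
tcp_pos: [0.6563, -0.1097, 0.2148]
orientation: [2.053, 2.37, -0.006]
contact_force: [-1.1, -1.2, -1.0]
grip_width: 0.0401
```

```bash
python3 -c "
from h import *
st()"
```

```text
t 13.15 tcp [ 656.27 -109.73  214.82] yaw 8.2 F [-1.1 -1.2 -1. ] M [-0.186  0.456  0.419] w 0.0401 q7 0.02 q3 -0.45
```

>>> jog_arm --rows '[{"xyz":[0,0,0.018],"delta_rot":[0,0,4],"fingers":1},{"xyz":[0,0,0.029],"delta_rot":[0,0,8],"fingers":1},{"xyz":[0,0,0.04],"delta_rot":[0,0,12],"fingers":1},{"xyz":[0,0,0.051],"delta_rot":[0,0,16],"fingers":1},{"xyz":[0,0,0.06],"delta_rot":[0,0,19],"fingers":1}]'

```text
clock: 13.57
tcp_pos: [0.6557, -0.1097, 0.2142]
orientation: [2.418, 1.996, -0.006]
contact_force: [-0.8, -1.5, -0.2]
grip_width: 0.0402
```

```bash
python3 -c "
from h import *
st()"
```

```text
t 13.57 tcp [ 655.75 -109.72  214.24] yaw -10.93 F [-0.8 -1.5 -0.2] M [-0.055  0.527  0.439] w 0.0402 q7 -0.29 q3 -0.38
```

>>> jog_arm --rows '[{"xyz":[0,0,0.014],"delta_rot":[0,0,4],"fingers":1},{"xyz":[0,0,0.025],"delta_rot":[0,0,8],"fingers":1},{"xyz":[0,0,0.036],"delta_rot":[0,0,12],"fingers":1},{"xyz":[0,0,0.047],"delta_rot":[0,0,16],"fingers":1},{"xyz":[0,0,0.056],"delta_rot":[0,0,19],"fingers":1}]'

```text
clock: 13.98
tcp_pos: [0.6553, -0.1095, 0.2139]
orientation: [2.715, 1.566, -0.005]
contact_force: [-1.1, -1.0, 0.1]
grip_width: 0.0403
```

```bash
python3 -c "
from h import *
st()"
```

```text
t 13.98 tcp [ 655.27 -109.51  213.89] yaw -30.05 F [-1.1 -1.   0.1] M [0.084 0.664 0.575] w 0.0403 q7 -0.59 q3 -0.31
```

Torque rose to 0.575 N m, so the pad is on the boss at roughly 85 N. Small steps now, aiming for about 0.68 N m.

>>> jog_arm --rows '[{"xyz":[0,0,0.004],"delta_rot":[0,0,1],"fingers":1},{"xyz":[0,0,0.008],"delta_rot":[0,0,2],"fingers":1},{"xyz":[0,0,0.012],"delta_rot":[0,0,3],"fingers":1},{"xyz":[0,0,0.014],"delta_rot":[0,0,4],"fingers":1},{"xyz":[0,0,0.016],"delta_rot":[0,0,5],"fingers":1}]'

```text
clock: 14.4
tcp_pos: [0.6551, -0.1095, 0.2138]
orientation: [2.782, 1.445, -0.005]
contact_force: [-1.2, -1.1, 0.2]
grip_width: 0.0407
```

```bash
python3 -c "
from h import *
st()"
```

```text
t 14.4 tcp [ 655.14 -109.48  213.81] yaw -35.1 F [-1.2 -1.1  0.2] M [0.124 0.554 0.482] w 0.0407 q7 -0.67 q3 -0.29
```

>>> jog_arm --rows '[{"xyz":[0,0,0.004],"delta_rot":[0,0,1],"fingers":1},{"xyz":[0,0,0.008],"delta_rot":[0,0,2],"fingers":1},{"xyz":[0,0,0.012],"delta_rot":[0,0,3],"fingers":1},{"xyz":[0,0,0.014],"delta_rot":[0,0,4],"fingers":1},{"xyz":[0,0,0.016],"delta_rot":[0,0,5],"fingers":1}]'

```text
clock: 14.82
tcp_pos: [0.6551, -0.1094, 0.2137]
orientation: [2.843, 1.32, -0.005]
contact_force: [-1.7, -2.0, 2.5]
grip_width: 0.0405
```

```bash
python3 -c "
from h import *
st()
imaging.grab_frame('scene'); st()"
```

```text
t 14.82 tcp [ 655.05 -109.39  213.75] yaw -40.2 F [-1.7 -2.   2.5] M [0.184 0.62  0.553] w 0.0405 q7 -0.75 q3 -0.27
t 14.87 tcp [ 655.04 -109.38  213.72] yaw -40.25 F [-2.3 -0.6  0.7] M [0.211 0.626 0.378] w 0.0404 q7 -0.75 q3 -0.27
```

>>> jog_arm --rows '[{"xyz":[0,0,0.004],"delta_rot":[0,0,1.6],"fingers":1},{"xyz":[0,0,0.008],"delta_rot":[0,0,3.2],"fingers":1},{"xyz":[0,0,0.012],"delta_rot":[0,0,4.8],"fingers":1},{"xyz":[0,0,0.016],"delta_rot":[0,0,6.4],"fingers":1},{"xyz":[0,0,0.02],"delta_rot":[0,0,8],"fingers":1}]'

```text
clock: 15.28
tcp_pos: [0.6549, -0.1092, 0.2136]
orientation: [2.93, 1.115, -0.004]
contact_force: [-2.9, 0.3, 2.1]
grip_width: 0.0405
```

```bash
python3 -c "
from h import *
st()"
```

```text
t 15.28 tcp [ 654.93 -109.21  213.63] yaw -48.34 F [-2.9  0.3  2.1] M [0.299 0.725 0.521] w 0.0405 q7 -0.88 q3 -0.24
```

The torque has levelled off and the sink lags the turn, which suggests the fingers are slipping a little on the knob. Gripping firmer and continuing in small steps.

>>> jog_arm --rows '[{"xyz":[0,0,0],"delta_rot":[0,0,0],"fingers":1},{"xyz":[0,0,0],"delta_rot":[0,0,0],"fingers":1},{"xyz":[0,0,0.004],"delta_rot":[0,0,1.6],"fingers":1},{"xyz":[0,0,0.008],"delta_rot":[0,0,3.2],"fingers":1},{"xyz":[0,0,0.012],"delta_rot":[0,0,5],"fingers":1}]' --grip_force 100

```text
clock: 15.7
tcp_pos: [0.6549, -0.1091, 0.2137]
orientation: [2.976, 0.985, -0.004]
contact_force: [-1.8, -0.7, 4.5]
grip_width: 0.0393
```

```bash
python3 -c "
from h import *
st()"
```

```text
t 15.7 tcp [ 654.86 -109.13  213.7 ] yaw -53.36 F [-1.8 -0.7  4.5] M [0.356 0.829 0.579] w 0.0393 q7 -0.96 q3 -0.22
```

>>> jog_arm --rows '[{"xyz":[0,0,0.003],"delta_rot":[0,0,1.6],"fingers":1},{"xyz":[0,0,0.006],"delta_rot":[0,0,3.2],"fingers":1},{"xyz":[0,0,0.009],"delta_rot":[0,0,4.8],"fingers":1},{"xyz":[0,0,0.012],"delta_rot":[0,0,6.4],"fingers":1},{"xyz":[0,0,0.016],"delta_rot":[0,0,8],"fingers":1}]'

```text
clock: 16.12
tcp_pos: [0.6548, -0.1089, 0.2136]
orientation: [3.038, 0.775, -0.004]
contact_force: [-2.7, -1.3, 1.8]
grip_width: 0.0394
```

```bash
python3 -c "
from h import *
st()"
```

```text
t 16.12 tcp [ 654.76 -108.92  213.6 ] yaw -61.38 F [-2.7 -1.3  1.8] M [0.458 0.759 0.598] w 0.0394 q7 -1.09 q3 -0.19
```

>>> jog_arm --rows '[{"xyz":[0,0,0.004],"delta_rot":[0,0,1.6],"fingers":1},{"xyz":[0,0,0.008],"delta_rot":[0,0,3.2],"fingers":1},{"xyz":[0,0,0.012],"delta_rot":[0,0,4.8],"fingers":1},{"xyz":[0,0,0.016],"delta_rot":[0,0,6.4],"fingers":1},{"xyz":[0,0,0.02],"delta_rot":[0,0,8],"fingers":1}]'

```text
clock: 16.53
tcp_pos: [0.6547, -0.1087, 0.2135]
orientation: [3.085, 0.561, -0.003]
contact_force: [-2.2, -0.7, 2.8]
grip_width: 0.0394
```

```bash
python3 -c "
from h import *
st()"
```

```text
t 16.53 tcp [ 654.66 -108.72  213.49] yaw -69.39 F [-2.2 -0.7  2.8] M [0.476 0.679 0.619] w 0.0394 q7 -1.22 q3 -0.16
```

>>> jog_arm --rows '[{"xyz":[0,0,0.005],"delta_rot":[0,0,2],"fingers":1},{"xyz":[0,0,0.01],"delta_rot":[0,0,4],"fingers":1},{"xyz":[0,0,0.015],"delta_rot":[0,0,6],"fingers":1},{"xyz":[0,0,0.02],"delta_rot":[0,0,8],"fingers":1},{"xyz":[0,0,0.025],"delta_rot":[0,0,10],"fingers":1}]'

```text
clock: 16.95
tcp_pos: [0.6546, -0.1085, 0.2134]
orientation: [3.122, 0.289, -0.002]
contact_force: [-3.3, -0.7, 2.8]
grip_width: 0.0396
```

```bash
python3 -c "
from h import *
st()"
```

```text
t 16.95 tcp [ 654.62 -108.51  213.39] yaw -79.42 F [-3.3 -0.7  2.8] M [0.546 0.619 0.652] w 0.0396 q7 -1.38 q3 -0.12
```

>>> jog_arm --rows '[{"xyz":[0,0,0.003],"delta_rot":[0,0,1.6],"fingers":1},{"xyz":[0,0,0.006],"delta_rot":[0,0,3.2],"fingers":1},{"xyz":[0,0,0.009],"delta_rot":[0,0,4.8],"fingers":1},{"xyz":[0,0,0.012],"delta_rot":[0,0,6.4],"fingers":1},{"xyz":[0,0,0.015],"delta_rot":[0,0,8],"fingers":1}]'

```text
clock: 17.37
tcp_pos: [0.6546, -0.1083, 0.2133]
orientation: [3.135, 0.07, -0.001]
contact_force: [-2.2, -0.9, 2.2]
grip_width: 0.0395
```

```bash
python3 -c "
from h import *
st()"
```

```text
t 17.37 tcp [ 654.63 -108.25  213.31] yaw -87.42 F [-2.2 -0.9  2.2] M [0.511 0.526 0.645] w 0.0395 q7 -1.5 q3 -0.09
```

>>> jog_arm --rows '[{"xyz":[0,0,0.003],"delta_rot":[0,0,1.6],"fingers":1},{"xyz":[0,0,0.006],"delta_rot":[0,0,3.2],"fingers":1},{"xyz":[0,0,0.009],"delta_rot":[0,0,4.8],"fingers":1},{"xyz":[0,0,0.012],"delta_rot":[0,0,6.4],"fingers":1},{"xyz":[0,0,0.015],"delta_rot":[0,0,8],"fingers":1}]'

```text
clock: 17.78
tcp_pos: [0.6546, -0.1081, 0.2132]
orientation: [3.132, -0.148, -0.0]
contact_force: [-3.1, -1.2, 2.1]
grip_width: 0.0401
```

```bash
python3 -c "
from h import *
st()"
```

```text
t 17.78 tcp [ 654.65 -108.07  213.21] yaw -95.42 F [-3.1 -1.2  2.1] M [0.42  0.436 0.709] w 0.0401 q7 -1.63 q3 -0.06
```

Torque is about 0.69 N m (readings 0.645 and 0.709, ≈150–165 N), so it's hand-tight. Letting go.

>>> jog_arm --rows '[{"xyz":[0,0,0],"delta_rot":[0,0,0],"fingers":1},{"xyz":[0,0,0],"delta_rot":[0,0,0],"fingers":0.45},{"xyz":[0,0,0],"delta_rot":[0,0,0],"fingers":0.35},{"xyz":[0,0,0],"delta_rot":[0,0,0],"fingers":0.25},{"xyz":[0,0,0],"delta_rot":[0,0,0],"fingers":0.2}]' --grip_force 20

```text
clock: 18.2
tcp_pos: [0.655, -0.108, 0.2133]
orientation: [3.132, -0.148, 0.001]
contact_force: [0.3, -0.7, 1.2]
grip_width: 0.0683
```

```bash
python3 -c "
from h import *
st()"
```

```text
t 18.2 tcp [ 654.96 -107.96  213.27] yaw -95.41 F [ 0.3 -0.7  1.2] M [0.029 0.032 0.039] w 0.0683 q7 -1.63 q3 -0.06
```

>>> jog_arm --rows '[{"xyz":[0,0,-1],"delta_rot":[0,0,0],"fingers":0.2},{"xyz":[0,0,-3],"delta_rot":[0,0,0],"fingers":0.2},{"xyz":[0,0,-6],"delta_rot":[0,0,0],"fingers":0.2},{"xyz":[0,0,-9],"delta_rot":[0,0,0],"fingers":0.2},{"xyz":[0,0,-12],"delta_rot":[0,0,0],"fingers":0.2}]'

```text
clock: 18.62
tcp_pos: [0.6549, -0.1072, 0.3354]
orientation: [3.133, -0.148, 0.002]
contact_force: [0.6, 0.8, 1.6]
grip_width: 0.0681
```

>>> jog_arm --rows '[{"xyz":[2,3,-1],"delta_rot":[0,0,0],"fingers":0.2},{"xyz":[5,4,-1],"delta_rot":[0,0,0],"fingers":0.2},{"xyz":[8,5,-1],"delta_rot":[0,0,0],"fingers":0.2},{"xyz":[11,6,-1],"delta_rot":[0,0,0],"fingers":0.2},{"xyz":[14,7,-1],"delta_rot":[0,0,0],"fingers":0.2}]'

```text
clock: 19.03
tcp_pos: [0.7888, -0.1907, 0.3475]
orientation: [3.132, -0.148, 0.004]
contact_force: [0.9, 0.9, 0.5]
grip_width: 0.0681
```

```bash
python3 -c "
from h import *
st()
for c in ('scene','top'): cv2.imwrite(f'pics/{c}10.png',imaging.grab_frame(c))
overlay('pics/scene10.png','scene',0,0,0,(220,190,150,130),5,'pics/ov_sc10.png')
overlay('pics/top10.png','top',0,0,0,(290,130,160,140),5,'pics/ov_top10.png')
"
```

```text
t 19.03 tcp [ 788.79 -190.67  347.47] yaw -95.4 F [0.9 0.9 0.5] M [ 0.047 -0.043 -0.003] w 0.0681 q7 -1.51 q3 -0.02
```

View pics/ov_sc10.png

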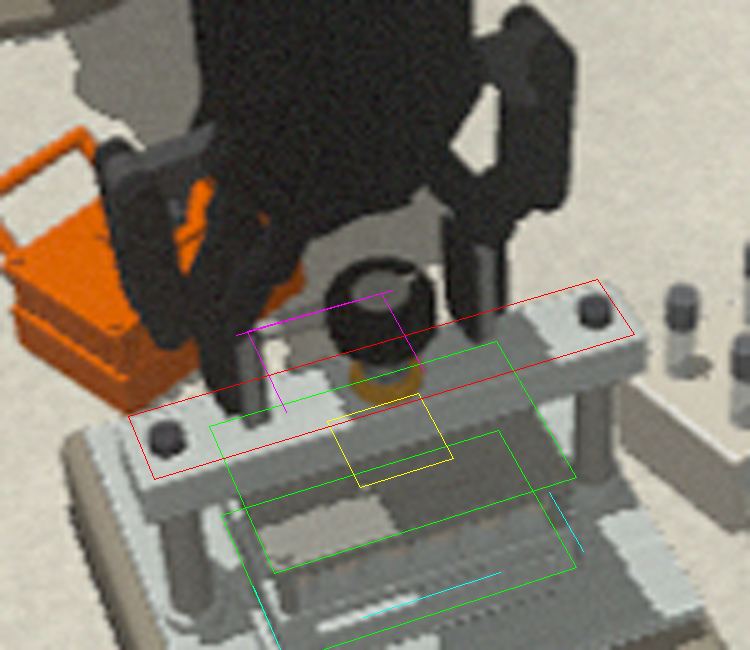

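View pics/ov_top10.png

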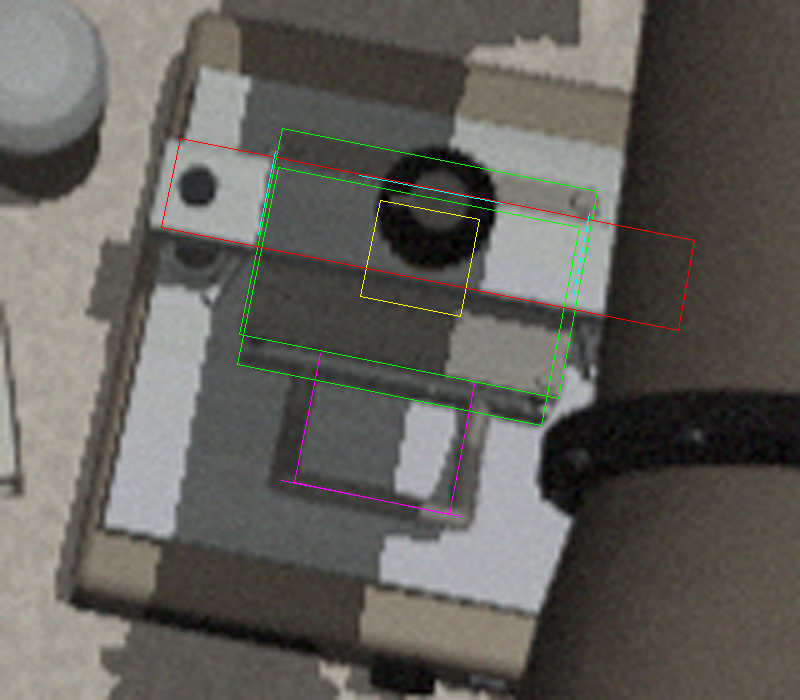

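```bash
python3 -c "
from h import *
for n in (0,10):
    im=cv2.imread(f'pics/scene{n}.png')[235:275,275:320]; cv2.imwrite(f'pics/k{n}.png',cv2.resize(cv2.convertScaleAbs(im,alpha=2.2),None,fx=12,fy=12,interpolation=cv2.INTER_CUBIC))
    im=cv2.imread(f'pics/top{n}.png')[155:190,355:400]; cv2.imwrite(f'pics/kt{n}.png',cv2.resize(cv2.convertScaleAbs(im,alpha=3 if n else 1.6),None,fx=12,fy=12,interpolation=cv2.INTER_CUBIC))
a=[cv2.imread(f'pics/{k}.png') for k in ('k0','k10','kt0','kt10')]
h=np.vstack([np.hstack(a[:2]),np.hstack(a[2:])]); cv2.imwrite('pics/kk.png',cv2.resize(h,None,fx=.66,fy=.66))
"
```

```text
(no output)
```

View pics/kk.png

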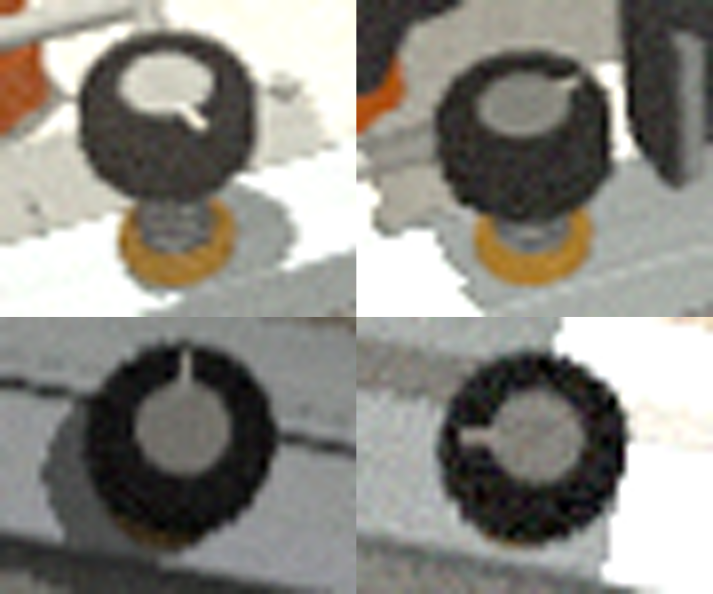

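The pointer mark on the knob in the top view turned from straight up to straight left clockwise. That is about 270° against the 268° my hand turned, so there was no rotational slip. The block sits on the home overlay and the gripper is clear. Handing in.

```bash
python3 -c "
from h import *
print(r.hand_in()); st()"
```

```text
the job is handed in; nothing more can be done
None
the job is handed in; nothing more can be done
```

The block is in under the bridge against the back stop, and the spindle is screwed down on it to roughly 150 N. I let go and handed the job in at about 19 s of the 72 s allowed. No verdict was reported.

- **Block:** I slid it in by its bow handle until it stopped moving while the push rose to about 17 N. In both camera views it then lay on the predicted home outline. I saw no skew, and this held in the last pictures too.
- **Spindle:** I turned the knob about 268° clockwise, and its pointer mark shows about 270°, so the grip did not slip round.
- **Clamping force:** The turning torque rose from 0.44 N m when free to readings of 0.65, 0.65 and 0.71 N m at the end. That works out to roughly 130–170 N, so the 150 N is an estimate good to about ±25 N.
- **Platform:** In the readings taken after each move, the pull never passed about 4 N up. It stayed under 2 N while I turned the loaded knob. The press reached about 13 N, when I pushed the block against the stop.
- **Bystanders:** I kept clear of the buckets and the rack and felt no contact. I did not measure their positions again at the end.

One check disagreed. My hand sank only about 6.1 mm, while that much turning should give 7.4 mm. The whole shortfall came after the pad touched the boss. I take it as give under the clamping load, because the vertical force stayed small.

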